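Load a row of filter cartridges into the aerosol filter changer

ROBOT

A 6-joint arm with a two-finger parallel gripper is mounted at the origin on the work surface. World frame = base frame: x ahead of the robot, y to its left, z up, the work surface at z = 0. Lengths are in m, angles in rad, forces in N, time in s.
With the tool pointing down it reaches from about 0.3 to 1 m from the base axis. Payload 5.1 kg.
Tool frame: the origin (TCP) lies midway between the tips of the shut fingers; the grasp point (between the pads) lies 19 mm behind it (env.pinch_z is the z of the grasp point in the tool frame, in m); z points along the fingers, y is the line along which they close (so a half turn about z gives the same grasp; the last joint's range is limited). The gripper opens to 95 mm and grips with 3 to 60 N. Pads are 20 mm wide; open, the fingers measure 119 mm over their backs; the gripper's body (75 mm by 180 mm) begins 59 mm behind the grasp point.
Start: joints at [-1.313, 0.124, 1.65, -0, 1.367, -0.083], TCP at [0.217, -0.613, 0.191] pointing down, gripper open.
Joint ranges: [-2.61, 2.61], [-1.02, 2.33], [0.03, 2.71], [-1.35, 4.49], [0.32, 2.68], [-2.91, 2.91]. Speed limits (rad/s): [2.57, 2.57, 3.14, 3.14, 3.14, 3.14].

INTERFACE

Orientations are given as a rotation vector (axis times angle).
In Python, from bench import env gives the robot as it stands.
- The arm moves only by the tool apply_moves, never from a script. Its argument "plan" is a list of rows, each a list of 7 numbers: the shift along the tool's x, y, z normalised to -1 to 1, where 1 is 30 cm, then the turn, a rotation vector about the tool's x, y, z normalised to -1 to 1, where 1 is 90 degrees, then the closure, from 0 (fully open) to 1 (shut). A call has 1 to 12 rows; each row is the pose to reach, as a shift and turn from the pose commanded when the call began, along the tool's axes at that moment; what a row does not reach only later rows make up. A row lasts 1/10 s, in which the tool goes at most 50 mm and 8.59 degrees, less where a joint would pass 70% of its speed; a pose out of reach is approached as far as the arm can. A call with a number of a shift or a turn outside -1 to 1 is refused whole. A call with a gripper value outside its range is refused whole. The fingers move at their own pace and stop on an object; "newtons" is the grip in N (left out, the last holds). Time passes only in rows, so rows that repeat a pose let the fingers close. It gives the time, the measured TCP pose, the force, the opening and the grip force at its end, in the units of the state.
- env.state(): the state, without advancing time (a new reading comes with each control period).
- env.camera(name): name is "scene" or "top" or "wrist"; returns the picture (420x560x3 uint8, blue, green, red); there is no depth.
- env.get_calibration(name): a dict with "camera_matrix" (3x3 intrinsics, pixels), "eye" and "attitude" of the camera in the world. Camera axes: x right, y up, looking along -z (the intrinsics and any distortion apply to the point x, -y, -z); pixel columns grow to the right and rows downward; lengths in m; the calibration is good to about 2 mm. A picture is of the moment at which its call begins: read the wrist's pose just before it. get_calibration takes no time and is no camera call; for the wrist camera it gives the pose at the moment of the call.
- env.sign_off(): hands the job in; it is judged then, once.
The state is a dict: "clock": time; "joint_pos": joint angles; "qd": joint speeds; "joint_efforts": joint torques, N m; "tool_pos": TCP position; "tcp_rot": TCP orientation; "contact_force": force on the tool from outside, world axes, zero at the start; "wrist_torque": the same for the moment, N m; "grip_width": finger opening in m; "grasp_force": force on a finger pad.
Only numpy, scipy, OpenCV 4.12 (cv2) and the standard library are available. Lean on these libraries where they do the work, as an engineer would, in place of code of your own. Each camera call takes 0.05 s, during which the arm holds its last target. There are 200 camera calls.

TASK

Bring the two stray filter cartridges to the tail of the pair that already waits on the filter changer's deck plate, all four upright, square and close together in one straight row in front of the bridge. Then push the row from its tail as one block, without gaps opening or the row buckling, under the bridge into the lane, until the follower is fully back and the last cartridge is flush with the bridge's front. Leave the other things on the bench where they are and let go.

Things in the scene. Friction and masses are not known exactly. Their poses are not given: they have to be found in the camera images.
- changer: filter changer, fixed. Origin: on the bench surface, mid-lane, at the front face (mouth) of its bridge; x is the push direction into the lane, z up. A flat steel deck plate 4 mm thick and 84 mm wide runs from x = -310 to +310 mm; cartridges stand and slide on it. Its x points roughly to the robot's left (world +y), its y towards the robot.
- lane (a point): the lane, open on top: point on the deck plate mid-lane at the changer's x = 150 mm, same axes. Two aluminium walls, 34 mm high, inner faces 27 mm either side of the middle from x = 32 to 282 mm; from x = 32 to 0 mm they flare out to 35 mm either side.
- bridge (a point): the bridge over the lane: point mid-lane at the middle of its underside, 120 mm above the bench. It spans the changer's x = 1 to 51 and y = -62 to +62 mm, its top at 175 mm; posts 18 mm wide at y = -53 and +53 mm; an inlet pipe up to 48 mm thick stands on it to 298 mm. It stops an upright gripper: end the push with the tool tilted, fingers leading.
- follower (a joint): dark steel block in the lane, 48 mm wide, 45 mm high, pushed along by the first cartridge. 0: face at the changer's x = 165 mm; slides along +x to its end stop at 0.054 (fully back, face at 219 mm). Starts at 0 to 0.030, drags with about 2 N, stays where left. Fully back with four cartridges (216 mm) butted to it, the last one's rear face is 3 mm inside the bridge's front.
- cart1_center (a point): filter cartridge: upright white plastic box, 54 mm along its x axis (row direction; flat ends butt together), 46 mm wide along y, 70 mm high, a 40 mm round steel disc on top to 76 mm, about 0.2 kg; the point is its centre, 38 mm above its underside. This is the first of the waiting pair, about 75 mm in front of the bridge on the deck plate, up to 12 degrees skew and 10 mm off the middle.
- cart2_center (a point): filter cartridge: upright white plastic box, 54 mm along its x axis (row direction; flat ends butt together), 46 mm wide along y, 70 mm high, a 40 mm round steel disc on top to 76 mm, about 0.2 kg; the point is its centre, 38 mm above its underside. This is the second of the waiting pair, about 145 mm in front of the bridge on the deck plate, up to 12 degrees skew and 10 mm off the middle.
- cart3_center (a point): filter cartridge: upright white plastic box, 54 mm along its x axis (row direction; flat ends butt together), 46 mm wide along y, 70 mm high, a 40 mm round steel disc on top to 76 mm, about 0.2 kg; the point is its centre, 38 mm above its underside. Stray: on the bench, on the robot's side of the changer, turned up to 70 degrees. Either may go third.
- cart4_center (a point): filter cartridge: upright white plastic box, 54 mm along its x axis (row direction; flat ends butt together), 46 mm wide along y, 70 mm high, a 40 mm round steel disc on top to 76 mm, about 0.2 kg; the point is its centre, 38 mm above its underside. The other stray, on the bench on the robot's side of the changer.
- amber_bottle: bystander: amber glass bottle, 60 mm across, 130 mm high, standing; origin at its underside. It and the jar stand in line with the strays, neighbours about 140 mm apart or more.
- jar: bystander: grey jar, 68 mm across, 85 mm high; origin at its underside.
- driver: bystander: screwdriver 170 mm long lying on the bench on the robot's side, square to the lane near the bridge; origin under its middle.
- wrench: bystander: wrench 180 mm long lying beyond the deck plate; origin under its middle.
- flow_block: bystander: aluminium flow block 100 x 60 x 45 mm with a pipe stub at either end, beyond the lane; origin at the middle of its underside.
- impactor: bystander: turned steel impactor head, 64 mm across, 90 mm high, beyond the bridge; origin at its underside.
Not all that is in view belongs to the job. What is shaped like the part that bears cart4_center but black or blue is not meant.

How it is judged:
On the way, in this order (a step that is already met when the one before it is completed fails the run):
1. all four cartridges stand upright on the deck plate in one straight, close row in front of the bridge (y of cart1_center in the frame of changer between -0.012 and 0.012 m and x of each of cart1_center, cart2_center, cart3_center, cart4_center in the frame of changer below -0.03 m and angle between each of cart1_center, cart2_center, cart3_center, cart4_center's own z axis and vertical below 0.12 rad and z of each of cart1_center, cart2_center, cart3_center, cart4_center in the frame of changer below 0.052 m and angle between the x axis of each of cart1_center, cart2_center, cart3_center, cart4_center and the x axis of changer, either way round below 0.15 rad and y of cart2_center in the frame of changer between -0.012 and 0.012 m and y of cart3_center in the frame of changer between -0.012 and 0.012 m and y of cart4_center in the frame of changer between -0.012 and 0.012 m and distance between cart1_center and cart2_center below 0.19 m and distance between each of cart1_center, cart2_center and cart3_center below 0.19 m and distance between each of cart1_center, cart2_center, cart3_center and cart4_center below 0.19 m), for 0.2 s.
2. the row is pushed in under the bridge, the first cartridge wholly past the bridge (x of cart1_center in the frame of changer above 0.08 m).
At the end, for the whole second after the job is handed in: All four cartridges, the waiting pair ahead of the strays, stand upright in the lane at rest, within 10 mm of its middle and 0.15 rad of square, the follower is within 7 mm of its end stop, and the last cartridge's rear face is no more than 7 mm proud of the bridge's front face (y of cart1_center in the frame of changer between -0.01 and 0.01 m and x of each of cart1_center, cart2_center, cart3_center, cart4_center in the frame of changer above 0.02 m and angle between each of cart1_center, cart2_center, cart3_center, cart4_center's own z axis and vertical below 0.12 rad and z of each of cart1_center, cart2_center, cart3_center, cart4_center in the frame of changer below 0.052 m and angle between the x axis of each of cart1_center, cart2_center, cart3_center, cart4_center and the x axis of changer, either way round below 0.15 rad and y of cart2_center in the frame of changer between -0.01 and 0.01 m and y of cart3_center in the frame of changer between -0.01 and 0.01 m and y of cart4_center in the frame of changer between -0.01 and 0.01 m and x of cart1_center in the frame of changer above 0.165 m and x of cart2_center in the frame of changer above 0.11 m and value of joint follower above 0.047 m and linear speed of each of cart1, cart2, cart3, cart4 below 0.02 m/s); the robot touches nothing.
It fails at once if the row breaks up under the bridge: end centres over 195 mm apart, or a cartridge over 18 mm off the lane's middle, tipped or lifted (x of cart1_center in the frame of changer above 0 m and ((distance between cart1_center and cart2_center above 0.195 m or distance between any of cart1_center, cart2_center and cart3_center above 0.195 m or distance between any of cart1_center, cart2_center, cart3_center and cart4_center above 0.195 m or y of cart1_center in the frame of changer above 0.018 m) or (y of any of cart1_center, cart2_center in the frame of changer below -0.018 m or angle between any of cart1_center, cart2_center's own z axis and vertical above 0.3 rad or z of any of cart1_center, cart2_center in the frame of changer above 0.065 m or y of cart2_center in the frame of changer above 0.018 m) or (y of any of cart3_center, cart4_center in the frame of changer above 0.018 m or y of any of cart3_center, cart4_center in the frame of changer below -0.018 m or angle between any of cart3_center, cart4_center's own z axis and vertical above 0.3 rad or z of cart3_center in the frame of changer above 0.065 m) or z of cart4_center in the frame of changer above 0.065 m)).
It fails at once if one of the six bystanders is moved more than 20 mm (distance of any of amber_bottle, jar, driver, wrench, flow_block, impactor from where it was at the start of the episode above 0.02 m).
It fails at once if the bottle, jar or impactor is tipped (angle between any of amber_bottle, jar, impactor's own z axis and vertical above 0.4 rad).
It also fails if it takes over 72 s, if anything falls off the work surface, if the arm or the gripper's body presses on something with over 40 N, if the wrist force passes 120 N, or if a joint passes its speed limit or range.

## Working session

There is one attempt and no reset: what is moved stays moved. The work goes in short steps, Python scripts to look and compute and a tool call to move; the robot and the scene stay as the last step left them, time stands still between calls to the robot, and variables do not carry over. Pictures are saved under pics/ and viewed, at most 13 in all, crops included, and the job is handed in when it is done.

Besides the shell and the picture viewer there is one more tool, called after "Call:" in YAML: its name, and indented under it one key for each argument. apply_moves: Moves the arm, as the interface text tells. Scaled input: -1 to 1 covers 30 cm each way for a shift and 90 degrees each way for a turn. Its arguments: {"type":"object","properties":{"plan":{"type":"array"},"newtons":{"type":"number"}},"required":["plan"]}

```bash
mkdir -p pics; cat > h.py <<'E'
import numpy as np,cv2
from scipy.spatial.transform import Rotation as R
from bench import env
def cal(n):
    c=env.get_calibration(n);A=np.array(c["attitude"])
    if A.shape!=(3,3): A=R.from_rotvec(A).as_matrix() if A.size==3 else R.from_quat(A).as_matrix()
    return np.array(c["camera_matrix"]),np.array(c["eye"]),A,c
def ray(n,px,c=None):
    K,e,A,_=c or cal(n); u=np.linalg.inv(K)@[px[0],px[1],1]
    d=A@[u[0],-u[1],-u[2]]; return e,d/np.linalg.norm(d)
def atz(n,px,z,c=None):
    e,d=ray(n,px,c); return e+d*(z-e[2])/d[2]
def proj(n,p,c=None):
    K,e,A,_=c or cal(n); q=A.T@(np.array(p)-e); u=K@[q[0],-q[1],-q[2]]; return u[:2]/u[2]
def tri(r1,r2):
    (a,d),(b,f)=r1,r2
    s=np.linalg.lstsq(np.c_[d,-f],b-a,rcond=None)[0]; p,q=a+s[0]*d,b+s[1]*f
    return (p+q)/2,np.linalg.norm(p-q)
E
python3 - <<'E'
from h import *
for n in("scene","top"):
    print(n,env.get_calibration(n)); im=env.camera(n); cv2.imwrite(f"pics/{n}0.png",cv2.resize(im,(800,600),interpolation=cv2.INTER_CUBIC))
    cv2.imwrite(f"{n}0_raw.png",im)
print(env.state(),env.pinch_z)
print(env.get_calibration("wrist"))
E
```

```text
scene {'camera_matrix': array([[486.80810218,   0.        , 277.87521846],
       [  0.        , 486.80810218, 211.10290627],
       [  0.        ,   0.        ,   1.        ]]), 'eye': array([1.14034568, 0.35145645, 0.82243904]), 'attitude': array([0.45670142, 0.76273354, 2.00430154])}
top {'camera_matrix': array([[387.29433728,   0.        , 281.65386783],
       [  0.        , 387.29433728, 208.91311143],
       [  0.        ,   0.        ,   1.        ]]), 'eye': array([0.46552928, 0.04869681, 0.77416644]), 'attitude': array([ 0.09065137, -0.15493109, -1.55992123])}
{'clock': 0.1, 'joint_pos': array([-1.31262389e+00,  1.24458491e-01,  1.65153467e+00, -9.78760365e-06,
        1.36749750e+00, -8.25868703e-02]), 'qd': array([ 0.00030558, -0.00114899, -0.00510033,  0.0006193 , -0.0002668 ,
        0.00109922]), 'joint_efforts': array([ 5.79729954e-05, -4.18880832e+01, -3.61098218e+01,  7.77441496e-02,
        4.61645226e-02, -6.56528255e-05]), 'tool_pos': array([ 0.2170495 , -0.61202723,  0.19019961]), 'tcp_rot': array([-3.09424082e+00, -5.32360141e-01,  2.76237827e-04]), 'contact_force': array([-0.23637698,  0.31029482, -0.74370805]), 'wrist_torque': array([0.09590354, 0.03220987, 0.05785615]), 'grasp_force': 0.0, 'grip_width': 0.09512409093180979} -0.0188
{'camera_matrix': array([[336.42838226,   0.        , 279.02746902],
       [  0.        , 336.42838226, 209.24781284],
       [  0.        ,   0.        ,   1.        ]]), 'eye': array([ 0.29171933, -0.58609714,  0.38423037]), 'attitude': array([-0.24269025,  0.17299022, -1.22080652])}
```

View pics/scene0.png

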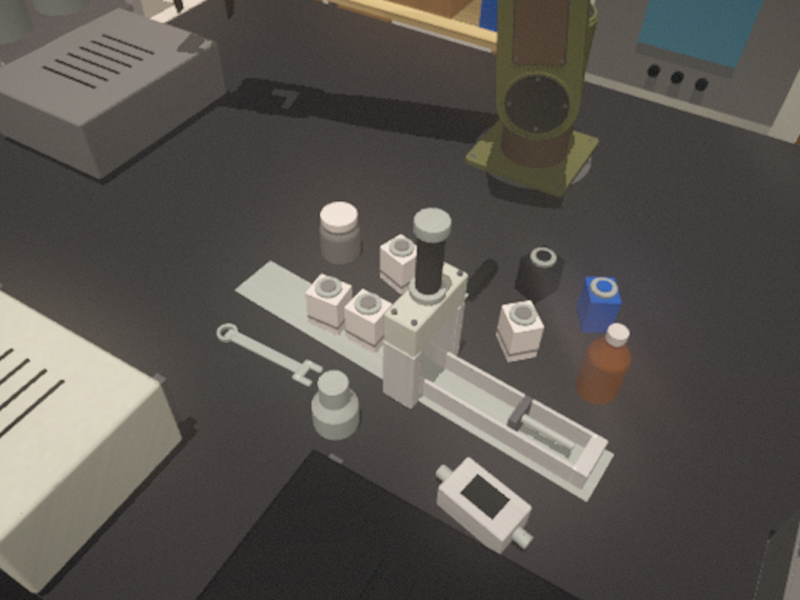

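View pics/top0.png

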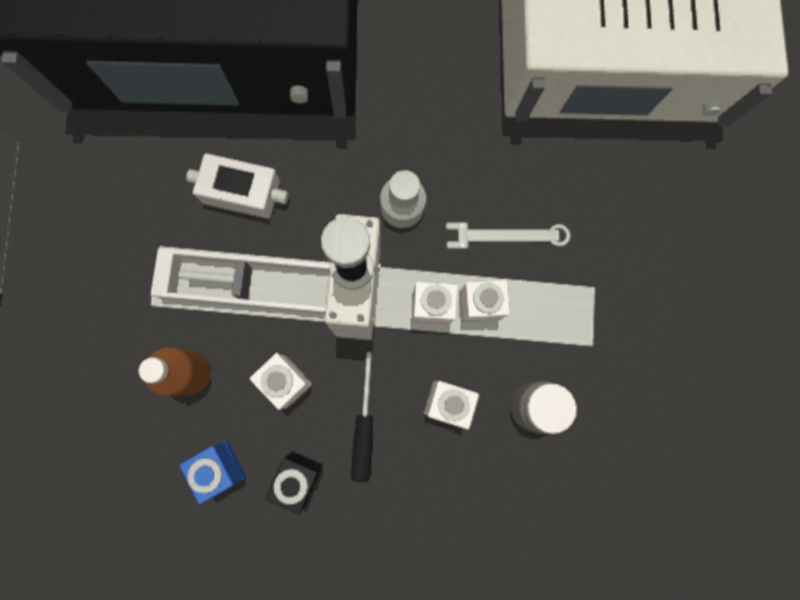

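The scene view shows the white waiting pair at (328,288) and (369,304). The strays are at (401,247) and (523,315). In the top view the discs are at (488,297), (436,299), (453,405) and (277,380), and the plate runs from (593,316) to (156,277). Next I'll enlarge crops to get closer readings.

```bash
python3 - <<'E'
import cv2,numpy as np
t=cv2.imread("top0_raw.png");s=cv2.imread("scene0_raw.png")
def c(im,x,y,w=80,h=60): return cv2.resize(im[y:y+h,x:x+w],(400,300),interpolation=cv2.INTER_CUBIC)
g=lambda l:np.vstack([np.hstack(l[:2]),np.hstack(l[2:])])
cv2.imwrite("pics/t.png",g([c(t,283,180),c(t,285,250),c(t,155,235),c(t,350,190)]))
cv2.imwrite("pics/s.png",g([c(s,205,180),c(s,255,150),c(s,335,200),c(t,90,165)]))
E
```

```text
(no output)
```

View pics/t.png

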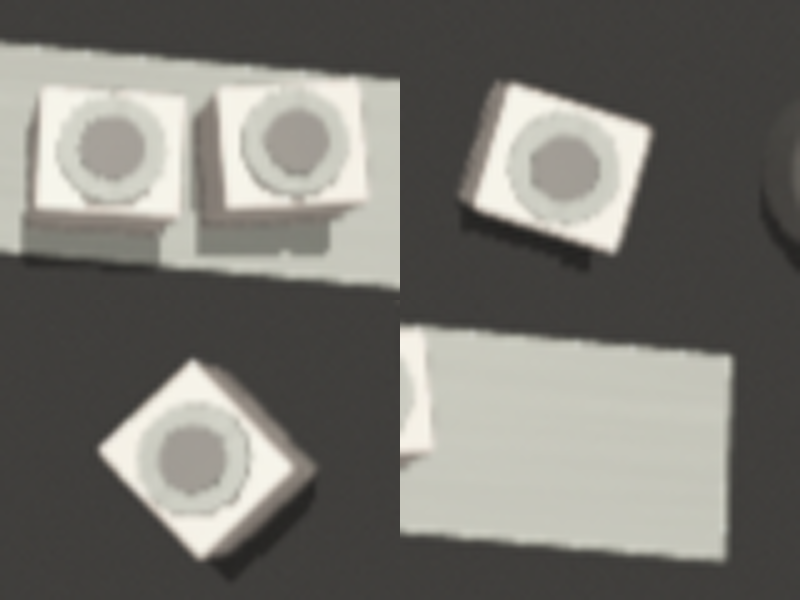

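View pics/s.png

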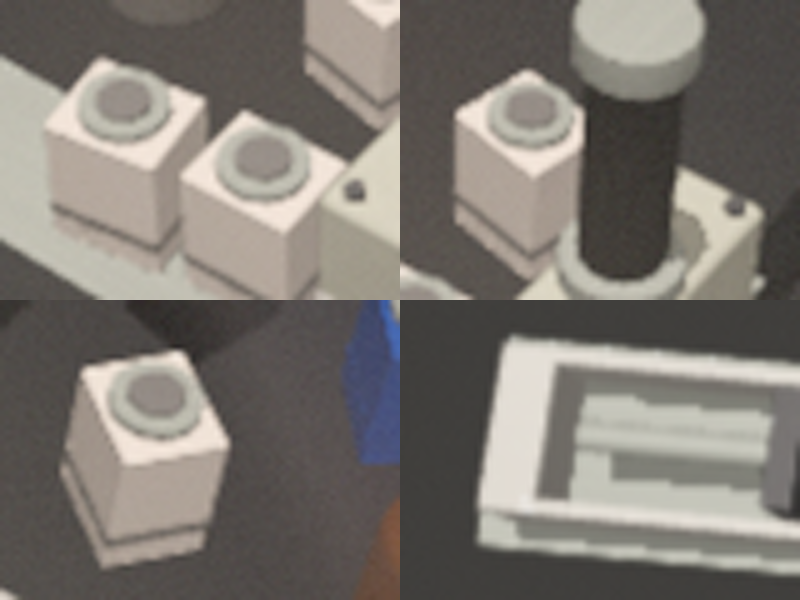

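In the top crops the disc centres sit at tile positions (111,148), (294,142), (563,166) and (193,459). Plate corners are at (732,355), (726,560) and (480,545). The scene crops show the discs at (124,102), (263,160), (530,110) and (156,398).

```bash
cat > m.py <<'E'
from h import *
P=lambda o,p:(o[0]+p[0]/5-.4,o[1]+p[1]/5-.4)
o1,o2,o3,o4=(283,180),(285,250),(155,235),(350,190)
pr=P(o4,(332,55)),P(o4,(326,260)),P((90,165),(80,245))
a,b,l=[atz("top",p,.004) for p in pr]
x=l-b; print("len",np.linalg.norm(x),"width",np.linalg.norm(a-b)); x/=np.linalg.norm(x)
# further edge points on both edges
ex=[atz("top",P(o1,p),.004) for p in((0,43),(395,77))]; print("edge dir",np.degrees(np.arctan2(*(ex[0]-ex[1])[1::-1])),"dir",np.degrees(np.arctan2(x[1],x[0])))
mid=(b+l)/2; y=np.cross([0,0,1],x)
print("edge offs",[(e-mid)@y for e in ex],(a-mid)@y,(b-mid)@y,(l-mid)@y)
side=np.sign((a-mid)@y); O=mid+y*side*.042; O[2]=0
print("O",O,"x",x,"y",y)
D=dict(c1=(P(o1,(111,148)),P((205,180),(263,160))),c2=(P(o1,(294,142)),P((205,180),(124,102))),A=(P(o2,(163,166)),P((255,150),(130,110))),B=(P(o3,(193,159)),P((335,200),(156,98))))
C=dict(c1=(o1,[(42,87),(187,95),(180,215),(35,210)]),c2=(o1,[(216,90),(360,82),(367,201),(224,210)]),A=(o2,[(108,82),(252,127),(215,252),(72,204)]),B=(o3,[(193,60),(297,166),(206,260),(99,150)]))
for k,(t,s) in D.items():
    p,e=tri(ray("top",t),ray("scene",s)); h=.076+(.004 if k[0]=='c' else 0)
    q=atz("top",t,h); c=[atz("top",P(C[k][0],u),h-.006) for u in C[k][1]]
    v1=(c[1]-c[0]+c[2]-c[3])/2; v2=(c[2]-c[1]+c[3]-c[0])/2; m=np.mean(c,0)
    print(k,"tri",p.round(4),round(e,4),"disc",q.round(4),"mid",m.round(4),"L",[round(np.linalg.norm(v),4) for v in(v1,v2)],"ang",[round(float(np.degrees(np.arctan2(v[1],v[0]))),1) for v in(v1,v2)],"chg",((q-O)@x).round(4),((q-O)@y).round(4))
E
python3 m.py
```

```text
len 0.6188506777527826 width 0.08435752734530469
edge dir 85.70782260911825 dir 85.27772658343149
edge offs [np.float64(-0.08420924072100455), np.float64(-0.08542636116882077)] -0.08435728054257155 -5.400994620570143e-17 -5.354290930486061e-17
O [0.590646   0.05316725 0.        ] x [0.08232594 0.99660546 0.        ] y [-0.99660546  0.08232594  0.        ]
c1 tri [ 0.5754 -0.0215  0.0765] 0.0014 disc [ 0.5752 -0.0218  0.08  ] mid [ 0.5748 -0.0224  0.074 ] L [np.float64(0.0534), np.float64(0.0453)] ang [-92.0, 176.4] chg -0.076 0.0093
c2 tri [ 0.5784 -0.0891  0.0764] 0.0013 disc [ 0.5781 -0.0889  0.08  ] mid [ 0.5778 -0.0893  0.074 ] L [np.float64(0.0535), np.float64(0.0446)] ang [-86.0, -177.6] chg -0.1427 0.0008
A tri [ 0.4431 -0.0435  0.0734] 0.001 disc [ 0.4434 -0.0436  0.076 ] mid [ 0.4432 -0.044   0.07  ] L [np.float64(0.0541), np.float64(0.0457)] ang [-107.5, 162.7] chg -0.1086 0.1388
B tri [0.4712 0.1777 0.0713] 0.0011 disc [0.4713 0.1764 0.076 ] mid [0.4715 0.1754 0.07  ] L [np.float64(0.0543), np.float64(0.0453)] ang [-134.4, 136.0] chg 0.113 0.129
```

```bash
cat > go.py <<'E'
# usage: go.py "cx cy z yaw tilt grip n" ...  (changer mm, mm, mm, deg, deg) ; rows from last commanded pose; prints per call (12 rows)
from h import *
import sys,json,os
O=np.array([.5906,.0532,0]);TH=85.4
c,s=np.cos(np.radians(TH)),np.sin(np.radians(TH)); X=np.array([c,s,0]);Y=np.array([-s,c,0])
def pose(cx,cy,z,yaw,tilt):
    p=O+X*cx/1e3+Y*cy/1e3+[0,0,z/1e3]
    r=R.from_euler('z',TH+yaw,degrees=True)*R.from_euler('y',-tilt,degrees=True)*R.from_euler('x',180,degrees=True)
    return p,r
st=env.state()
f="cmd.json"
if os.path.exists(f): d=json.load(open(f)); p0,r0=np.array(d[0]),R.from_rotvec(d[1])
else: p0,r0=np.array([.217,-.613,.191]),R.from_rotvec(st["tcp_rot"])
e=st["tool_pos"]-p0
print("t",round(st["clock"],2),"err mm",(e*1e3).round(1),"rot",np.degrees((r0.inv()*R.from_rotvec(st["tcp_rot"])).as_rotvec()).round(1),"F",st["contact_force"].round(1),"w",round(st["grip_width"],4),"gf",round(st["grasp_force"],1),"q",st["joint_pos"].round(2))
print("chg now",((st["tool_pos"]-O)@X*1e3).round(1),((st["tool_pos"]-O)@Y*1e3).round(1),(st["tool_pos"][2]*1e3).round(1))
used=0;base=(p0,r0);last=base
for a in sys.argv[1:]:
    v=[float(t) for t in a.split()]; p,r=pose(*v[:5]); n=int(v[6])
    if used+n>12: base=last; used=0; print("-- new call")
    sh=(base[1].inv().apply(p-base[0])/.3).round(3); tu=((base[1].inv()*r).as_rotvec()/(np.pi/2)).round(3)
    print([float(t) for t in sh+0.]+[float(t) for t in tu+0.]+[v[5]],"x",n); used+=n
    last=(base[0]+base[1].apply(sh*.3),base[1]*R.from_rotvec(tu*np.pi/2))
json.dump([last[0].tolist(),last[1].as_rotvec().tolist()],open(f,"w"))
E
python3 go.py "-400 60 190 -25 0 0 10" "-145 0 130 5 0 0 9" "-145 0 28 8 0 0 3" "-145 0 28 8 0 .7 5" "-145 0 28 0 0 .7 3"
```

```text
t 0.1 err mm [ 0.   1.  -0.8] rot [0. 0. 0.] F [-0.2  0.3 -0.7] w 0.0951 gf 0.0 q [-1.31  0.12  1.65 -0.    1.37 -0.08]
chg now -693.0 319.0 190.2
[1.188, -0.542, 0.005, -0.001, -0.001, -0.454, 0.0] x 10
-- new call
[0.855, -0.178, 0.199, 0.0, 0.0, -0.334, 0.0] x 9
[0.855, -0.177, 0.539, 0.0, 0.0, -0.367, 0.0] x 3
-- new call
[0.0, 0.0, 0.0, 0.0, 0.0, 0.0, 0.7] x 5
[0.0, 0.0, 0.0, 0.0, 0.0, 0.089, 0.7] x 3
```

```bash
rm cmd.json; python3 go.py "-460 100 190 -30 0 0 7" "-250 0 140 0 0 0 8" "-145 0 120 8 0 0 4"
```

```text
t 0.1 err mm [ 0.   1.  -0.8] rot [0. 0. 0.] F [-0.2  0.3 -0.7] w 0.0951 gf 0.0 q [-1.31  0.12  1.65 -0.    1.37 -0.08]
chg now -693.0 319.0 190.2
[0.985, -0.414, 0.004, -0.001, 0.0, -0.399, 0.0] x 7
-- new call
[0.773, -0.061, 0.168, 0.0, 0.0, -0.333, 0.0] x 8
[1.076, -0.235, 0.234, 0.0, 0.0, -0.422, 0.0] x 4
```

Call:
apply_moves:
  plan:
    - [0.985, -0.414, 0.004, 0, 0, -0.399, 0]
    - [0.985, -0.414, 0.004, 0, 0, -0.399, 0]
    - [0.985, -0.414, 0.004, 0, 0, -0.399, 0]
    - [0.985, -0.414, 0.004, 0, 0, -0.399, 0]
    - [0.985, -0.414, 0.004, 0, 0, -0.399, 0]
    - [0.985, -0.414, 0.004, 0, 0, -0.399, 0]
    - [0.985, -0.414, 0.004, 0, 0, -0.399, 0]
  newtons: 15

```text
clock: 0.8
tool_pos: [0.4565, -0.3935, 0.1897]
tcp_rot: [-2.778, -1.466, -0.001]
contact_force: [-0.6, -0.4, -0.4]
grip_width: 0.0952
grasp_force: 0.0
```

Call:
apply_moves:
  plan:
    - [0.773, -0.061, 0.168, 0, 0, -0.333, 0]
    - [0.773, -0.061, 0.168, 0, 0, -0.333, 0]
    - [0.773, -0.061, 0.168, 0, 0, -0.333, 0]
    - [0.773, -0.061, 0.168, 0, 0, -0.333, 0]
    - [0.773, -0.061, 0.168, 0, 0, -0.333, 0]
    - [0.773, -0.061, 0.168, 0, 0, -0.333, 0]
    - [0.773, -0.061, 0.168, 0, 0, -0.333, 0]
    - [0.773, -0.061, 0.168, 0, 0, -0.333, 0]

```text
clock: 1.6
tool_pos: [0.5704, -0.1962, 0.1398]
tcp_rot: [2.309, 2.13, -0.0]
contact_force: [-0.1, 0.1, -0.4]
grip_width: 0.0948
grasp_force: 0.0
```

```bash
python3 - <<'E'
import re
s=open('go.py').read()
s=s.replace('else: p0,r0=np.array([.217,-.613,.191]),R','else: p0,r0=st["tool_pos"],R')
s=s.replace('st=env.state()\n','st=env.state()\nfrom_=None\n').replace('f="cmd.json"\n','f="cmd.json"\nif len(sys.argv)>2 and sys.argv[1]=="at":\n    p0,r0=pose(*[float(t) for t in sys.argv[2].split()]); json.dump([p0.tolist(),r0.as_rotvec().tolist()],open(f,"w")); sys.argv[1:3]=[]\n')
s=s.replace('from_=None\n','');open('go.py','w').write(s)
E
python3 go.py at "-250 0 140 0 0" "-145 0 120 8 0 0 3" "-145 0 28 8 0 0 3" "-145 0 28 8 0 .8 5" "-145 0 28 0 0 .8 3"  "-145 0 28 0 0 0 3" "-145 0 110 0 0 0 3"
```

```text
t 1.6 err mm [-0.1 -0.2 -0.2] rot [ 0. -0.  0.] F [-0.1  0.1 -0.4] w 0.0948 gf 0.0 q [-0.42  0.06  1.81 -0.    1.27 -0.34]
chg now -250.2 0.1 139.8
[0.35, 0.0, 0.067, 0.0, 0.0, -0.089, 0.0] x 3
[0.35, 0.0, 0.373, 0.0, 0.0, -0.089, 0.0] x 3
[0.35, 0.0, 0.373, 0.0, 0.0, -0.089, 0.8] x 5
-- new call
[0.0, 0.0, 0.0, 0.0, 0.0, 0.089, 0.8] x 3
[0.0, 0.0, 0.0, 0.0, 0.0, 0.089, 0.0] x 3
[0.0, 0.0, -0.273, 0.0, 0.0, 0.089, 0.0] x 3
```

Tracking is very good. Next: square up cart2.

Call:
apply_moves:
  plan:
    - [0.35, 0, 0.067, 0, 0, -0.089, 0]
    - [0.35, 0, 0.067, 0, 0, -0.089, 0]
    - [0.35, 0, 0.067, 0, 0, -0.089, 0]
    - [0.35, 0, 0.373, 0, 0, -0.089, 0]
    - [0.35, 0, 0.373, 0, 0, -0.089, 0]
    - [0.35, 0, 0.373, 0, 0, -0.089, 0]
    - [0.35, 0, 0.373, 0, 0, -0.089, 0.8]
    - [0.35, 0, 0.373, 0, 0, -0.089, 0.8]
    - [0.35, 0, 0.373, 0, 0, -0.089, 0.8]
    - [0.35, 0, 0.373, 0, 0, -0.089, 0.8]
    - [0.35, 0, 0.373, 0, 0, -0.089, 0.8]

```text
clock: 2.7
tool_pos: [0.58, -0.0911, 0.0293]
tcp_rot: [2.153, 2.285, 0.002]
contact_force: [0.6, 0.1, 0.4]
grip_width: 0.0605
grasp_force: 0.0
```

Call:
apply_moves:
  plan:
    - [0, 0, 0, 0, 0, 0, 0.8]
    - [0, 0, 0, 0, 0, 0, 0.8]
    - [0, 0, 0, 0, 0, 0, 0.8]
    - [0, 0, 0, 0, 0, 0, 0.8]
    - [0, 0, 0, 0, 0, 0.089, 0.8]
    - [0, 0, 0, 0, 0, 0.089, 0.8]
    - [0, 0, 0, 0, 0, 0.089, 0.8]

```text
clock: 3.4
tool_pos: [0.5791, -0.0908, 0.0281]
tcp_rot: [-2.306, -2.133, 0.0]
contact_force: [-0.8, -0.3, 2.6]
grip_width: 0.046
grasp_force: 15.0
```

```bash
python3 go.py at "-145 0 28 0 0" "-145 0 28 0 0 0 4" "-145 0 110 0 0 0 2" "-90 6 110 3 0 0 2"   "-90 7 28 3 0 0 3" "-90 7 28 3 0 .8 8" "-99 0 28 0 0 .8 3" "-105 0 28 0 0 .8 2"
```

```text
t 3.4 err mm [0.1 0.5 0.1] rot [ 0.  -0.  -0.2] F [-0.8 -0.3  2.6] w 0.046 gf 15.0 q [-0.25  0.14  1.92 -0.    1.08 -0.17]
chg now -144.5 -0.0 28.1
[0.0, 0.0, 0.0, 0.0, 0.0, 0.0, 0.0] x 4
[0.0, 0.0, -0.273, 0.0, 0.0, 0.0, 0.0] x 2
[0.183, -0.02, -0.273, 0.0, 0.0, -0.033, 0.0] x 2
[0.183, -0.023, 0.0, 0.0, 0.0, -0.033, 0.0] x 3
-- new call
[0.0, 0.0, 0.0, 0.0, 0.0, 0.0, 0.8] x 8
[-0.031, 0.021, 0.0, 0.0, 0.0, 0.033, 0.8] x 3
-- new call
[-0.02, 0.0, 0.0, 0.0, 0.0, 0.0, 0.8] x 2
```

Call:
apply_moves:
  plan:
    - [0, 0, 0, 0, 0, 0, 0]
    - [0, 0, 0, 0, 0, 0, 0]
    - [0, 0, 0, 0, 0, 0, 0]
    - [0, 0, 0, 0, 0, 0, 0]
    - [0, 0, -0.273, 0, 0, 0, 0]
    - [0, 0, -0.273, 0, 0, 0, 0]
    - [0.183, -0.02, -0.273, 0, 0, -0.033, 0]
    - [0.183, -0.02, -0.273, 0, 0, -0.033, 0]
    - [0.183, -0.023, 0, 0, 0, -0.033, 0]
    - [0.183, -0.023, 0, 0, 0, -0.033, 0]
    - [0.183, -0.023, 0, 0, 0, -0.033, 0]

```text
clock: 4.5
tool_pos: [0.5713, -0.0347, 0.0216]
tcp_rot: [-2.245, -2.184, 0.012]
contact_force: [-0.2, -0.5, -0.2]
grip_width: 0.095
grasp_force: 0.0
```

Call:
apply_moves:
  plan:
    - [0, 0, 0, 0, 0, 0, 0.8]
    - [0, 0, 0, 0, 0, 0, 0.8]
    - [0, 0, 0, 0, 0, 0, 0.8]
    - [0, 0, 0, 0, 0, 0, 0.8]
    - [0, 0, 0, 0, 0, 0, 0.8]
    - [0, 0, 0, 0, 0, 0, 0.8]
    - [0, 0, 0, 0, 0, 0, 0.8]
    - [0, 0, 0, 0, 0, 0, 0.8]
    - [-0.005, 0.023, 0, 0, 0, 0.033, 0.8]
    - [-0.02, 0.023, 0, 0, 0, 0.033, 0.8]
    - [-0.032, 0.023, 0, 0, 0, 0.033, 0.8]

```text
clock: 5.6
tool_pos: [0.5836, -0.0452, 0.0281]
tcp_rot: [-2.308, -2.132, -0.002]
contact_force: [1.4, -0.8, -0.6]
grip_width: 0.0457
grasp_force: 15.0
```

```bash
python3 go.py at "-99.6 0 28 0 0" "-103 0 28 0 0 .8 2"; python3 - <<'E'
from h import *
im=env.camera("top"); cv2.imwrite("pics/t2.png",cv2.resize(im[170:320,130:330+100],(800,400),interpolation=cv2.INTER_CUBIC))
E
```

```text
t 5.6 err mm [1.  0.9 0.1] rot [-0.   0.  -0.1] F [ 1.4 -0.8 -0.6] w 0.0457 gf 15.0 q [-0.17  0.14  1.92  0.    1.08 -0.09]
chg now -98.6 -0.9 28.1
[-0.011, 0.0, 0.0, 0.0, 0.0, 0.0, 0.8] x 2
```

```bash
python3 go.py at "-99.6 0 28 0 0" "-103 0 28 0 0 .8 3" "-103 0 28 0 0 0.3 3" "-103 0 110 0 0 0 3" "-108 139 110 -13 0 0 3" "-108 139 24 -13 0 0 4" "-108 139 24 -13 0 .8 8" "-108 139 130 -13 0 .8 4" "-206 0 130 0 0 .8 5" "-206 0 32 0 0 .8 4"
```

```text
t 5.65 err mm [1.  0.2 0.1] rot [-0.  0. -0.] F [1.3 0.8 0.8] w 0.0462 gf 15.0 q [-0.17  0.14  1.92  0.    1.08 -0.09]
chg now -99.3 -1.0 28.1
[-0.011, 0.0, 0.0, 0.0, 0.0, 0.0, 0.8] x 3
[-0.011, 0.0, 0.0, 0.0, 0.0, 0.0, 0.3] x 3
[-0.011, 0.0, -0.273, 0.0, 0.0, 0.0, 0.0] x 3
[-0.028, -0.463, -0.273, 0.0, 0.0, 0.144, 0.0] x 3
-- new call
[0.0, 0.0, 0.286, 0.0, 0.0, 0.0, 0.0] x 4
[0.0, 0.0, 0.286, 0.0, 0.0, 0.0, 0.8] x 8
-- new call
[0.0, 0.0, -0.353, 0.0, 0.0, 0.0, 0.8] x 4
[-0.215, 0.524, -0.353, 0.0, 0.0, -0.144, 0.8] x 5
-- new call
[0.0, 0.001, 0.327, 0.0, 0.0, 0.0, 0.8] x 4
```

Call:
apply_moves:
  plan:
    - [-0.011, 0, 0, 0, 0, 0, 0.8]
    - [-0.011, 0, 0, 0, 0, 0, 0.8]
    - [-0.011, 0, 0, 0, 0, 0, 0.3]
    - [-0.011, 0, 0, 0, 0, 0, 0.3]
    - [-0.011, 0, 0, 0, 0, 0, 0.3]
    - [-0.011, 0, -0.273, 0, 0, 0, 0]
    - [-0.011, 0, -0.273, 0, 0, 0, 0]
    - [-0.028, -0.463, -0.273, 0, 0, 0.144, 0]
    - [-0.028, -0.463, -0.273, 0, 0, 0.144, 0]
    - [-0.028, -0.463, -0.273, 0, 0, 0.144, 0]
    - [-0.028, -0.463, -0.273, 0, 0, 0.144, 0]
    - [-0.028, -0.463, -0.273, 0, 0, 0.144, 0]

```text
clock: 6.85
tool_pos: [0.4439, -0.0425, 0.1099]
tcp_rot: [2.534, 1.856, 0.001]
contact_force: [1.4, 0.7, 0.5]
grip_width: 0.0948
grasp_force: 0.0
```

Call:
apply_moves:
  plan:
    - [0, 0, 0.286, 0, 0, 0, 0]
    - [0, 0, 0.286, 0, 0, 0, 0]
    - [0, 0, 0.286, 0, 0, 0, 0]
    - [0, 0, 0.286, 0, 0, 0, 0]
    - [0, 0, 0.286, 0, 0, 0, 0.8]
    - [0, 0, 0.286, 0, 0, 0, 0.8]
    - [0, 0, 0.286, 0, 0, 0, 0.8]
    - [0, 0, 0.286, 0, 0, 0, 0.8]
    - [0, 0, 0.286, 0, 0, 0, 0.8]
    - [0, 0, 0.286, 0, 0, 0, 0.8]
    - [0, 0, 0.286, 0, 0, 0, 0.8]
    - [0, 0, 0.286, 0, 0, 0, 0.8]

```text
clock: 8.05
tool_pos: [0.444, -0.0425, 0.024]
tcp_rot: [-2.534, -1.856, 0.0]
contact_force: [-0.4, -0.5, 0.7]
grip_width: 0.046
grasp_force: 15.0
```

```bash
python3 - <<'E'
from h import *
im=env.camera("top"); cv2.imwrite("pics/t3.png",cv2.resize(im[150:330,160:430],(800,533),interpolation=cv2.INTER_CUBIC))
print(env.state()["grip_width"],env.state()["grasp_force"])
E
```

```text
0.046083274408985055 14.98521476984024
```

View pics/t3.png

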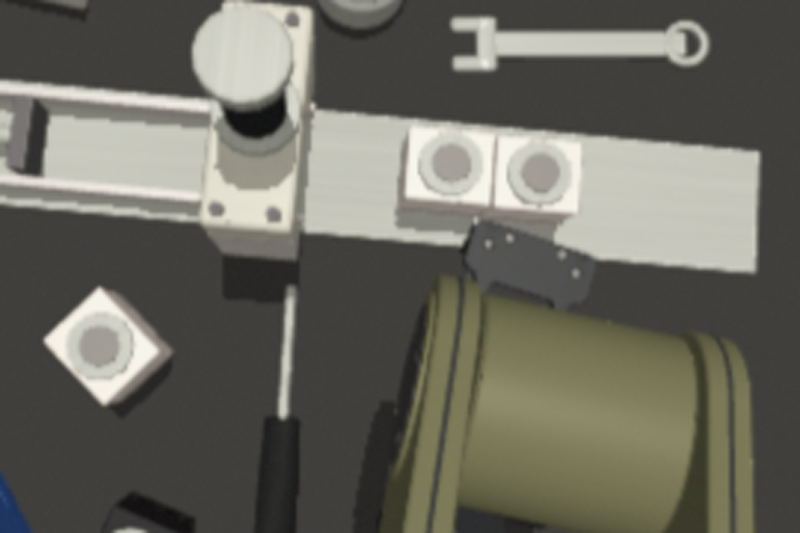

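The pair is now square and butted, with discs at (450,163) and (541,174), and stray A is gripped at 46 mm. I'll compute where the pair stands and the next rows.

```bash
python3 - <<'E'
from h import *
O=np.array([.5906,.0532,0]);a=np.radians(85.4);X=np.array([np.cos(a),np.sin(a),0]);Y=np.array([-X[1],X[0],0])
for p in((450,163),(541,174)):
    q=atz("top",(160+p[0]/2.963-.33,150+p[1]/2.963-.33),.08)-O; print(q@X*1e3,q@Y*1e3)
E
python3 go.py at "-108 139 24 -13 0" "-108 139 130 -13 0 .8 4" "-206 0 130 0 0 .8 5" "-206 0 33 0 0 .8 3" "-206 0 29 0 0 .8 2" "-194 0 29 0 0 .8 3" "-194 0 29 0 0 .3 3" "-194 0 110 0 0 0 3"
```

```text
-87.64417700549892 -0.06151184677079232
-144.29342000281852 1.670788562801086
t 8.1 err mm [0.7 0.8 0. ] rot [ 0. -0. -0.] F [-1.1 -0.2  0.7] w 0.0461 gf 15.0 q [-0.22 -0.17  2.24  0.    1.07  0.09]
chg now -107.2 138.4 24.0
[0.0, 0.0, -0.353, 0.0, 0.0, 0.0, 0.8] x 4
[-0.214, 0.525, -0.353, 0.0, 0.0, -0.144, 0.8] x 5
[-0.214, 0.525, -0.03, 0.0, 0.0, -0.144, 0.8] x 3
-- new call
[0.0, 0.0, 0.013, 0.0, 0.0, 0.0, 0.8] x 2
[0.04, 0.0, 0.013, 0.0, 0.0, 0.0, 0.8] x 3
[0.04, 0.0, 0.013, 0.0, 0.0, 0.0, 0.3] x 3
[0.04, 0.0, -0.257, 0.0, 0.0, 0.0, 0.0] x 3
```

Call:
apply_moves:
  plan:
    - [0, 0, -0.353, 0, 0, 0, 0.8]
    - [0, 0, -0.353, 0, 0, 0, 0.8]
    - [0, 0, -0.353, 0, 0, 0, 0.8]
    - [-0.214, 0.525, -0.353, 0, 0, -0.144, 0.8]
    - [-0.214, 0.525, -0.353, 0, 0, -0.144, 0.8]
    - [-0.214, 0.525, -0.353, 0, 0, -0.144, 0.8]
    - [-0.214, 0.525, -0.353, 0, 0, -0.144, 0.8]
    - [-0.214, 0.525, -0.353, 0, 0, -0.144, 0.8]
    - [-0.214, 0.525, -0.2, 0, 0, -0.144, 0.8]
    - [-0.214, 0.525, -0.08, 0, 0, -0.144, 0.8]
    - [-0.214, 0.525, -0.03, 0, 0, -0.144, 0.8]
    - [-0.214, 0.525, -0.03, 0, 0, -0.144, 0.8]

```text
clock: 9.3
tool_pos: [0.5722, -0.1499, 0.0302]
tcp_rot: [-2.304, -2.128, 0.004]
contact_force: [-0.5, -0.4, -1.5]
grip_width: 0.0458
grasp_force: 15.0
```

Call:
apply_moves:
  plan:
    - [0, 0, 0.015, 0, 0, 0, 0.8]
    - [0, 0, 0.015, 0, 0, 0, 0.8]
    - [0.015, 0, 0.015, 0, 0, 0, 0.8]
    - [0.025, 0, 0.015, 0, 0, 0, 0.8]
    - [0.033, 0, 0.015, 0, 0, 0, 0.8]
    - [0.033, 0, 0.015, 0, 0, 0, 0.8]
    - [0.033, 0, 0.015, 0, 0, 0, 0.3]
    - [0.033, 0, 0.015, 0, 0, 0, 0.3]
    - [0.033, 0, 0.015, 0, 0, 0, 0.3]
    - [0.033, 0, 0.015, 0, 0, 0, 0.3]
    - [0.033, 0, -0.27, 0, 0, 0, 0]
    - [0.033, 0, -0.27, 0, 0, 0, 0]

```text
clock: 10.5
tool_pos: [0.5755, -0.1413, 0.115]
tcp_rot: [-2.308, -2.13, 0.0]
contact_force: [0.3, -0.3, 0.4]
grip_width: 0.0775
grasp_force: 0.0
```

```bash
python3 - <<'E'
from h import *
O=np.array([.5906,.0532,0]);a=np.radians(85.4);X=np.array([np.cos(a),np.sin(a),0]);Y=np.array([-X[1],X[0],0])
q=np.array([.4713,.1764,0])-O; print(q@X*1e3,q@Y*1e3,45.6-85.4)
E
python3 go.py at "-196.1 0 114 0 0" "-150 140 150 -10 0 0 4" "60 150 150 -40 0 0 6" "112.5 130 130 -40 0 0 3" "112.5 130 24 -40 0 0 3" "112.5 130 24 -40 0 .8 8"
```

```text
113.23542615337678 128.7962276771457 -39.800000000000004
t 10.5 err mm [0.7 0.9 1. ] rot [0. 0. 0.] F [ 0.3 -0.3  0.4] w 0.0775 gf 0.0 q [-0.33  0.06  1.85  0.    1.23 -0.25]
chg now -195.1 -0.6 115.0
[0.154, -0.467, -0.12, 0.0, 0.0, 0.111, 0.0] x 4
[0.854, -0.5, -0.12, 0.0, 0.0, 0.444, 0.0] x 6
-- new call
[0.177, -0.061, 0.067, 0.0, 0.0, 0.0, 0.0] x 3
[0.177, -0.061, 0.42, 0.0, 0.0, 0.0, 0.0] x 3
-- new call
[0.0, 0.0, 0.0, 0.0, 0.0, 0.0, 0.8] x 8
```

Call:
apply_moves:
  plan:
    - [0.154, -0.52, -0.12, 0, 0, 0.111, 0]
    - [0.154, -0.52, -0.12, 0, 0, 0.111, 0]
    - [0.154, -0.52, -0.12, 0, 0, 0.111, 0]
    - [0.154, -0.52, -0.12, 0, 0, 0.111, 0]
    - [0.854, -0.5, -0.12, 0, 0, 0.444, 0]
    - [0.854, -0.5, -0.12, 0, 0, 0.444, 0]
    - [0.854, -0.5, -0.12, 0, 0, 0.444, 0]
    - [0.854, -0.5, -0.12, 0, 0, 0.444, 0]
    - [0.854, -0.5, -0.12, 0, 0, 0.444, 0]
    - [0.854, -0.5, -0.12, 0, 0, 0.444, 0]

```text
clock: 11.5
tool_pos: [0.4466, 0.13, 0.1503]
tcp_rot: [-2.893, -1.221, -0.001]
contact_force: [-0.3, -0.6, 0.3]
grip_width: 0.0949
grasp_force: 0.0
```

Call:
apply_moves:
  plan:
    - [0.177, -0.061, 0.067, 0, 0, 0, 0]
    - [0.177, -0.061, 0.067, 0, 0, 0, 0]
    - [0.177, -0.061, 0.067, 0, 0, 0, 0]
    - [0.177, -0.061, 0.2, 0, 0, 0, 0]
    - [0.177, -0.061, 0.35, 0, 0, 0, 0]
    - [0.177, -0.061, 0.42, 0, 0, 0, 0]
    - [0.177, -0.061, 0.42, 0, 0, 0, 0]

```text
clock: 12.2
tool_pos: [0.4676, 0.1744, 0.0206]
tcp_rot: [-2.898, -1.211, 0.012]
contact_force: [-0.2, 0.1, 0.0]
grip_width: 0.0952
grasp_force: 0.0
```

Call:
apply_moves:
  plan:
    - [0, 0, 0, 0, 0, 0, 0.8]
    - [0, 0, 0, 0, 0, 0, 0.8]
    - [0, 0, 0, 0, 0, 0, 0.8]
    - [0, 0, 0, 0, 0, 0, 0.8]
    - [0, 0, 0, 0, 0, 0, 0.8]
    - [0, 0, 0, 0, 0, 0, 0.8]
    - [0, 0, 0, 0, 0, 0, 0.8]
    - [0, 0, 0, 0, 0, 0, 0.8]

```text
clock: 13.0
tool_pos: [0.4711, 0.1767, 0.0241]
tcp_rot: [2.898, 1.214, 0.0]
contact_force: [0.3, -0.3, 0.4]
grip_width: 0.0463
grasp_force: 15.0
```

```bash
python3 go.py at "112.5 130 24 -40 0" "112.5 130 130 -40 0 .8 4" "60 160 150 -40 0 .8 3" "-130 160 150 -10 0 .8 4" "-262 0 150 0 0 .8 6" "-262 0 32 0 0 .8 4"; python3 - <<'E'
from h import *
im=env.camera("top"); cv2.imwrite("pics/t4.png",cv2.resize(im[150:330,160:430],(800,533),interpolation=cv2.INTER_CUBIC))
E
```

```text
t 13.0 err mm [1.  1.  0.1] rot [-0.   0.  -0.1] F [ 0.3 -0.3  0.4] w 0.0463 gf 15.0 q [ 0.25 -0.03  2.11 -0.    1.06  1.03]
chg now 113.6 129.0 24.1
[0.0, 0.0, -0.353, 0.0, 0.0, 0.0, 0.8] x 4
[-0.198, 0.036, -0.42, 0.0, 0.0, 0.0, 0.8] x 3
[-0.683, 0.443, -0.42, 0.0, 0.0, -0.333, 0.8] x 4
-- new call
[-0.341, 0.602, 0.0, 0.0, 0.0, -0.111, 0.8] x 6
[-0.341, 0.602, 0.393, 0.0, 0.0, -0.111, 0.8] x 4
```

View pics/t4.png

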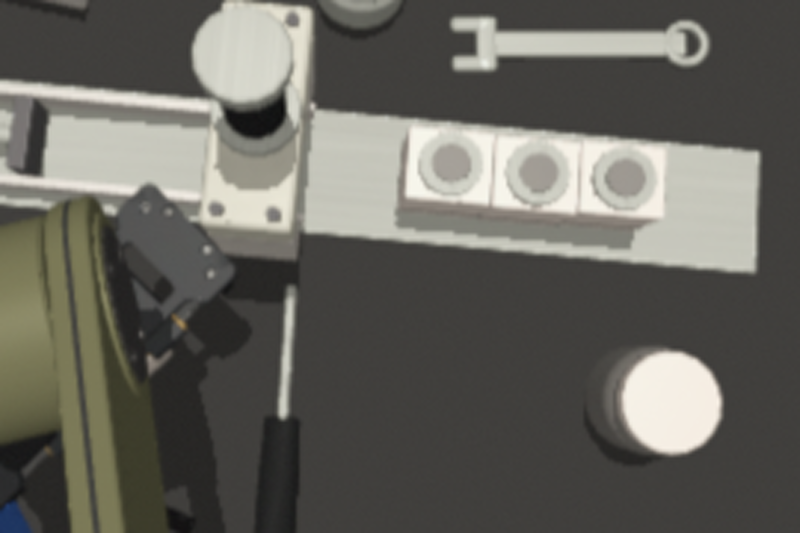

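Call:
apply_moves:
  plan:
    - [0, 0, -0.353, 0, 0, 0, 0.8]
    - [0, 0, -0.353, 0, 0, 0, 0.8]
    - [0, 0, -0.353, 0, 0, 0, 0.8]
    - [-0.198, 0.036, -0.42, 0, 0, 0, 0.8]
    - [-0.198, 0.036, -0.42, 0, 0, 0, 0.8]
    - [-0.683, 0.443, -0.42, 0, 0, -0.333, 0.8]
    - [-0.683, 0.443, -0.42, 0, 0, -0.333, 0.8]
    - [-0.683, 0.443, -0.42, 0, 0, -0.333, 0.8]
    - [-0.683, 0.443, -0.42, 0, 0, -0.333, 0.8]
    - [-0.683, 0.443, -0.42, 0, 0, -0.333, 0.8]

```text
clock: 14.05
tool_pos: [0.4208, -0.0647, 0.1487]
tcp_rot: [-2.484, -1.922, 0.002]
contact_force: [0.9, -0.2, -1.7]
grip_width: 0.0459
grasp_force: 15.0
```

Call:
apply_moves:
  plan:
    - [-0.341, 0.602, 0, 0, 0, -0.111, 0.8]
    - [-0.341, 0.602, 0, 0, 0, -0.111, 0.8]
    - [-0.341, 0.602, 0, 0, 0, -0.111, 0.8]
    - [-0.341, 0.602, 0, 0, 0, -0.111, 0.8]
    - [-0.341, 0.602, 0, 0, 0, -0.111, 0.8]
    - [-0.341, 0.602, 0, 0, 0, -0.111, 0.8]
    - [-0.341, 0.602, 0.13, 0, 0, -0.111, 0.8]
    - [-0.341, 0.602, 0.26, 0, 0, -0.111, 0.8]
    - [-0.341, 0.602, 0.35, 0, 0, -0.111, 0.8]
    - [-0.341, 0.602, 0.393, 0, 0, -0.111, 0.8]
    - [-0.341, 0.602, 0.393, 0, 0, -0.111, 0.8]

```text
clock: 15.15
tool_pos: [0.569, -0.2054, 0.0304]
tcp_rot: [-2.305, -2.129, 0.002]
contact_force: [-0.2, -0.5, -1.6]
grip_width: 0.046
grasp_force: 15.0
```

```bash
python3 go.py at "-262 0 32 0 0" "-262 0 28.5 0 0 .8 3" "-248 0 28.5 0 0 .8 3" "-248 0 28.5 0 0 .3 4" "-248 0 115 0 0 0 2" "-345 0 100 0 0 .8 6" "-345 0 100 0 40 .8 5" "-345 0 25 0 40 .8 5"
```

```text
t 15.15 err mm [-0.6  2.6 -1.6] rot [ 0.2  0.1 -0.1] F [-0.2 -0.5 -1.6] w 0.046 gf 15.0 q [-0.44  0.18  1.88  0.    1.09 -0.36]
chg now -259.5 0.8 30.4
[0.0, 0.0, 0.012, 0.0, 0.0, 0.0, 0.8] x 3
[0.047, 0.0, 0.012, 0.0, 0.0, 0.0, 0.8] x 3
[0.047, 0.0, 0.012, 0.0, 0.0, 0.0, 0.3] x 4
[0.047, 0.0, -0.277, 0.0, 0.0, 0.0, 0.0] x 2
-- new call
[-0.324, 0.0, 0.05, 0.0, 0.0, 0.0, 0.8] x 6
[-0.324, 0.0, 0.05, 0.0, 0.444, 0.0, 0.8] x 5
-- new call
[-0.161, 0.0, 0.192, 0.0, 0.0, 0.0, 0.8] x 5
```

Call:
apply_moves:
  plan:
    - [0, 0, 0.012, 0, 0, 0, 0.8]
    - [0, 0, 0.012, 0, 0, 0, 0.8]
    - [0.02, 0, 0.012, 0, 0, 0, 0.8]
    - [0.035, 0, 0.012, 0, 0, 0, 0.8]
    - [0.047, 0, 0.012, 0, 0, 0, 0.8]
    - [0.047, 0, 0.012, 0, 0, 0, 0.8]
    - [0.047, 0, 0.012, 0, 0, 0, 0.3]
    - [0.047, 0, 0.012, 0, 0, 0, 0.3]
    - [0.047, 0, 0.012, 0, 0, 0, 0.3]
    - [0.047, 0, 0.012, 0, 0, 0, 0.3]
    - [0.047, 0, -0.277, 0, 0, 0, 0]
    - [0.047, 0, -0.277, 0, 0, 0, 0]

```text
clock: 16.35
tool_pos: [0.5716, -0.1927, 0.1158]
tcp_rot: [-2.308, -2.129, 0.001]
contact_force: [1.3, 0.1, 1.4]
grip_width: 0.0776
grasp_force: 0.0
```

Call:
apply_moves:
  plan:
    - [-0.324, 0, 0, 0, 0, 0, 0.8]
    - [-0.324, 0, 0, 0, 0, 0, 0.8]
    - [-0.324, 0, 0.05, 0, 0, 0, 0.8]
    - [-0.324, 0, 0.05, 0, 0.444, 0, 0.8]
    - [-0.324, 0, 0.05, 0, 0.444, 0, 0.8]
    - [-0.324, 0, 0.05, 0, 0.444, 0, 0.8]
    - [-0.324, 0, 0.05, 0, 0.444, 0, 0.8]
    - [-0.324, 0, 0.05, 0, 0.444, 0, 0.8]
    - [-0.324, 0, 0.05, 0, 0.444, 0, 0.8]

```text
clock: 17.25
tool_pos: [0.5626, -0.2905, 0.0963]
tcp_rot: [-1.899, -1.744, -0.689]
contact_force: [-0.9, 0.2, -1.8]
grip_width: 0.0199
grasp_force: 0.0
```

```bash
python3 go.py at "-345 0 100 0 40" "-345 0 25 0 40 .8 5" "-300 0 25 0 40 .8 5"; python3 - <<'E'
from h import *
im=env.camera("top"); cv2.imwrite("pics/t5.png",cv2.resize(im[150:330,160:430],(800,533),interpolation=cv2.INTER_CUBIC))
E
```

```text
t 17.25 err mm [-0.3  0.2 -3.7] rot [0.1 0.2 0.3] F [-0.9  0.2 -1.8] w 0.0199 gf 0.0 q [-0.81  0.45  1.55  0.5   1.64 -0.82]
chg now -344.9 0.3 96.3
[-0.161, 0.0, 0.192, 0.0, 0.0, 0.0, 0.8] x 5
[-0.046, 0.0, 0.288, 0.0, 0.0, 0.0, 0.8] x 5
```

View pics/t5.png

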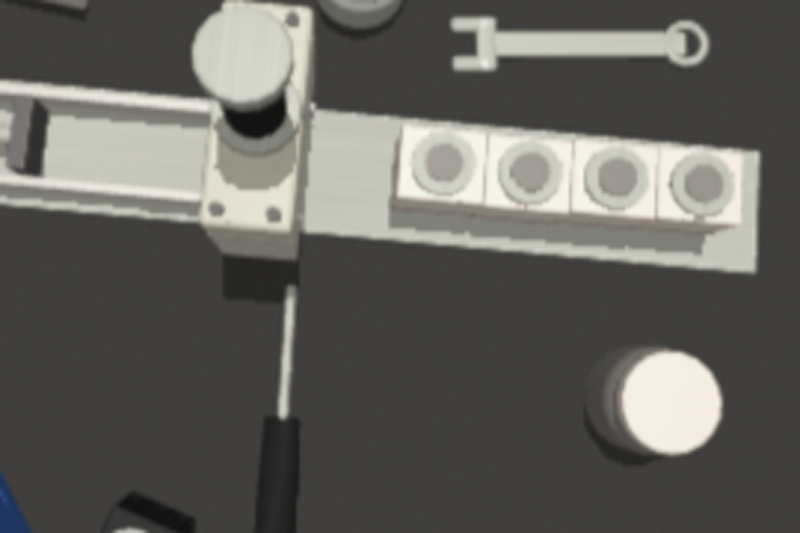

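Four discs at (443,162), (530,172), (616,177) and (702,184) form a straight, close row. Next I lower the tilted tool behind it and push gently.

Call:
apply_moves:
  plan:
    - [-0.161, 0, 0.192, 0, 0, 0, 0.8]
    - [-0.161, 0, 0.192, 0, 0, 0, 0.8]
    - [-0.161, 0, 0.192, 0, 0, 0, 0.8]
    - [-0.1, 0, 0.244, 0, 0, 0, 0.8]
    - [-0.06, 0, 0.277, 0, 0, 0, 0.8]
    - [-0.021, 0, 0.31, 0, 0, 0, 0.8]
    - [-0.021, 0, 0.31, 0, 0, 0, 0.8]

```text
clock: 18.0
tool_pos: [0.5692, -0.2331, 0.0262]
tcp_rot: [-1.896, -1.756, -0.69]
contact_force: [0.1, -0.2, 0.4]
grip_width: 0.0191
grasp_force: 0.0
```

```bash
python3 go.py at "-290 0 25 0 40" "-280 0 25 0 40 .8 1" "-270 0 25 0 40 .8 1" "-190 0 25 0 40 .8 1" "-180 0 25 0 40 .8 9"; python3 go.py at "-180 0 25 0 40" "-60 0 25 0 40 .8 1"
```

```text
t 18.0 err mm [1.8 2.8 1.2] rot [ 0.1 -0.1 -0.2] F [ 0.1 -0.2  0.4] w 0.0191 gf 0.0 q [-0.74  0.47  1.66  0.53  1.5  -0.84]
chg now -287.1 -1.6 26.2
[0.026, 0.0, 0.021, 0.0, 0.0, 0.0, 0.8] x 1
[0.051, 0.0, 0.043, 0.0, 0.0, 0.0, 0.8] x 1
[0.255, 0.0, 0.214, 0.0, 0.0, 0.0, 0.8] x 1
[0.281, 0.0, 0.236, 0.0, 0.0, 0.0, 0.8] x 9
t 18.0 err mm [  -7.  -106.9    1.2] rot [ 0.1 -0.1 -0.2] F [ 0.1 -0.2  0.4] w 0.0191 gf 0.0 q [-0.74  0.47  1.66  0.53  1.5  -0.84]
chg now -287.1 -1.6 26.2
[0.306, 0.0, 0.257, 0.0, 0.0, 0.0, 0.8] x 1
```

Call:
apply_moves:
  plan:
    - [0.013, 0, 0.011, 0, 0, 0, 0.8]
    - [0.026, 0, 0.021, 0, 0, 0, 0.8]
    - [0.051, 0, 0.043, 0, 0, 0, 0.8]
    - [0.077, 0, 0.064, 0, 0, 0, 0.8]
    - [0.102, 0, 0.086, 0, 0, 0, 0.8]
    - [0.128, 0, 0.107, 0, 0, 0, 0.8]
    - [0.153, 0, 0.129, 0, 0, 0, 0.8]
    - [0.179, 0, 0.15, 0, 0, 0, 0.8]
    - [0.204, 0, 0.171, 0, 0, 0, 0.8]
    - [0.23, 0, 0.193, 0, 0, 0, 0.8]
    - [0.255, 0, 0.214, 0, 0, 0, 0.8]
    - [0.281, 0, 0.236, 0, 0, 0, 0.8]

```text
clock: 19.2
tool_pos: [0.5776, -0.1247, 0.0248]
tcp_rot: [-1.898, -1.752, -0.69]
contact_force: [0.4, -5.5, 0.8]
grip_width: 0.0189
grasp_force: 2.5
```

```bash
python3 go.py at "-180 0 25 0 40"; python3 - <<'E'
from h import *
t=env.camera("top");s=env.camera("scene"); z=lambda i:cv2.resize(i,(400,300),interpolation=cv2.INTER_CUBIC)
cv2.imwrite("pics/t6.png",np.vstack([np.hstack([z(t[150:270,260:420]),z(t[150:270,100:260])]),np.hstack([z(s[150:360,150:430]),z(s)])]))
E
```

```text
t 19.2 err mm [ 1.4  1.6 -0.2] rot [-0. -0. -0.] F [ 0.4 -5.5  0.8] w 0.0189 gf 2.5 q [-0.61  0.37  1.8   0.6   1.41 -0.76]
chg now -178.3 -1.3 24.8
```

View pics/t6.png

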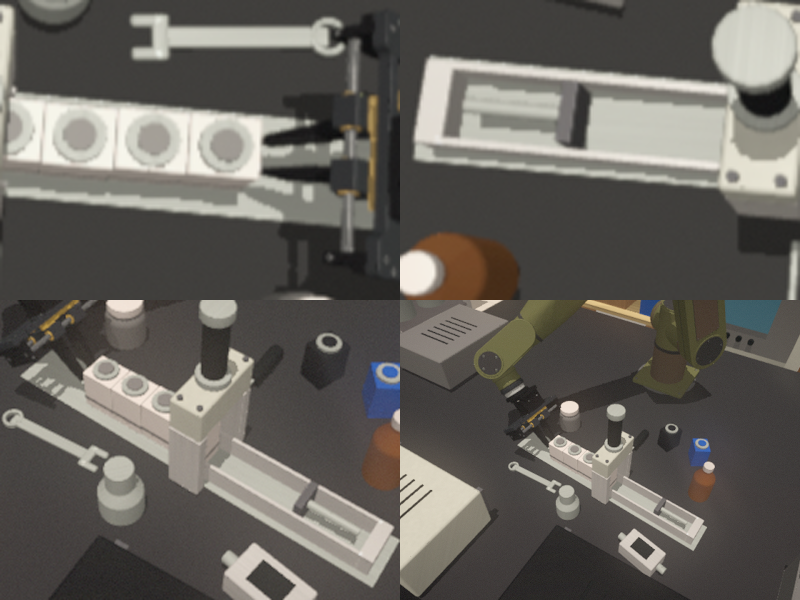

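The row is straight and the fingers bear evenly on the tail at (265,148). I keep pushing.

Call:
apply_moves:
  plan:
    - [0.026, 0, 0.021, 0, 0, 0, 0.8]
    - [0.051, 0, 0.043, 0, 0, 0, 0.8]
    - [0.077, 0, 0.064, 0, 0, 0, 0.8]
    - [0.102, 0, 0.086, 0, 0, 0, 0.8]
    - [0.128, 0, 0.107, 0, 0, 0, 0.8]
    - [0.153, 0, 0.129, 0, 0, 0, 0.8]
    - [0.179, 0, 0.15, 0, 0, 0, 0.8]
    - [0.204, 0, 0.171, 0, 0, 0, 0.8]
    - [0.23, 0, 0.193, 0, 0, 0, 0.8]
    - [0.255, 0, 0.214, 0, 0, 0, 0.8]
    - [0.281, 0, 0.236, 0, 0, 0, 0.8]
    - [0.306, 0, 0.257, 0, 0, 0, 0.8]

```text
clock: 20.5
tool_pos: [0.5871, -0.0051, 0.0246]
tcp_rot: [-1.898, -1.752, -0.69]
contact_force: [-0.7, -4.9, 1.7]
grip_width: 0.0188
grasp_force: 2.6
```

```bash
python3 go.py at "-60 0 25 0 40"
```

```text
t 20.5 err mm [ 1.3  1.5 -0.4] rot [ 0. -0. -0.] F [-0.7 -4.9  1.7] w 0.0188 gf 2.6 q [-0.44  0.29  1.9   0.67  1.31 -0.66]
chg now -58.4 -1.2 24.6
```

Call:
apply_moves:
  plan:
    - [0.026, 0, 0.021, 0, 0, 0, 0.8]
    - [0.051, 0, 0.043, 0, 0, 0, 0.8]
    - [0.077, 0, 0.064, 0, 0, 0, 0.8]
    - [0.102, 0, 0.086, 0, 0, 0, 0.8]
    - [0.115, 0, 0.096, 0, 0, 0, 0.8]
    - [0.123, 0, 0.103, 0, 0, 0, 0.8]
    - [0.123, 0, 0.103, 0, 0, 0, 0.8]

```text
clock: 21.2
tool_pos: [0.5909, 0.0427, 0.0246]
tcp_rot: [-1.898, -1.752, -0.69]
contact_force: [-0.4, -5.1, 0.2]
grip_width: 0.0191
grasp_force: 2.4
```

```bash
python3 go.py at "-12 0 25 0 40"; python3 - <<'E'
from h import *
t=env.camera("top");s=env.camera("scene"); z=lambda i:cv2.resize(i,(400,300),interpolation=cv2.INTER_CUBIC)
cv2.imwrite("pics/t7.png",np.vstack([np.hstack([z(t[150:270,200:360]),z(t[160:250,90:210])]),np.hstack([z(s[180:300,210:370]),z(s[240:360,290:450])])]))
E
```

```text
t 21.2 err mm [ 1.3  1.4 -0.4] rot [ 0. -0. -0.] F [-0.4 -5.1  0.2] w 0.0191 gf 2.4 q [-0.36  0.27  1.92  0.7   1.26 -0.61]
chg now -10.5 -1.2 24.6
```

View pics/t7.png

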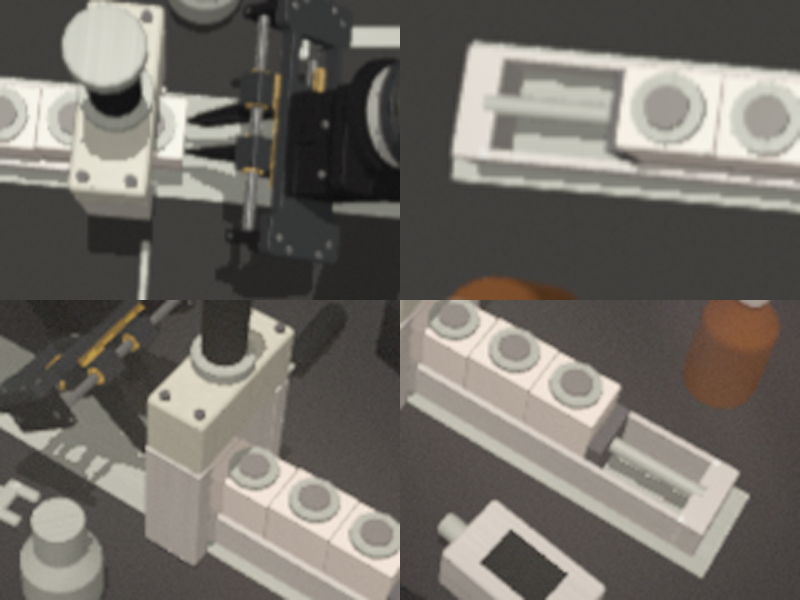

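The row is in the lane: cart1's disc is at (667,107) and its tail still stands proud at (185,130). I'll compute the remaining distance.

```bash
python3 - <<'E'
from h import *
O=np.array([.5906,.0532,0]);a=np.radians(85.4);X=np.array([np.cos(a),np.sin(a),0]);Y=np.array([-X[1],X[0],0])
S=dict(top=[(90+267/3.333-.35,160+107/3.333-.35)],scene=[(290+177/2.5-.3,240+84/2.5-.3)])
for n in S:
    q=atz(n,S[n][0],.08)-O; print(n,q@X*1e3,q@Y*1e3)
q,e=tri(ray("top",S["top"][0]),ray("scene",S["scene"][0]));print(q,e,(q-O)@X)
# far plate end reference x=310 seen in top
E
python3 go.py at "-12 0 25 0 40" "-4 0 25 0 40 .8 1" "-2 0 25 0 40 .8 1" "0 0 25 0 40 .8 1"
```

```text
top 170.23429303593656 -0.268556997274822
scene 174.10871773317422 -2.3935047724037766
[0.60483251 0.22490136 0.07622186] 0.002325959815873645 0.17228971769512383
t 21.3 err mm [ 1.2  1.4 -0.4] rot [ 0. -0. -0.] F [-0.2 -4.5  0.5] w 0.0193 gf 2.1 q [-0.36  0.27  1.92  0.7   1.26 -0.61]
chg now -10.5 -1.1 24.6
[0.02, 0.0, 0.017, 0.0, 0.0, 0.0, 0.8] x 1
[0.026, 0.0, 0.021, 0.0, 0.0, 0.0, 0.8] x 1
[0.031, 0.0, 0.026, 0.0, 0.0, 0.0, 0.8] x 1
```

```bash
python3 - <<'E'
from h import *
O=np.array([.5906,.0532,0]);a=np.radians(85.4);X=np.array([np.cos(a),np.sin(a),0]);Y=np.array([-X[1],X[0],0])
def f(l,o,s,p,z=.08):
    q=atz("top",(o[0]+p[0]/s-.4,o[1]+p[1]/s-.4),z)-O; print(l,(q@X*1e3).round(1),(q@Y*1e3).round(1))
for p in((443,162),(530,172),(616,177),(702,184)): f("t5",(160,150),2.963,p)
for p in((81,133),(155,139),(227,145)): f("t6",(260,150),2.5,p)
f("t6rear",(260,150),2.5,(262,148),.074)
f("t7 c1",(90,160),3.333,(267,107));f("t7 c2",(90,160),3.333,(367,118))
f("t7rear",(200,150),2.5,(185,132),.074)
f("t7 bridge front edge top",(200,150),2.5,(152,210),.175)
f("t7 plate end",(90,160),3.333,(55,180),.004)
f("t7 c1front edge",(90,160),3.333,(218,105),.074)
E
```

```text
t5 -83.2 -0.4
t5 -137.3 0.9
t5 -190.8 -0.8
t5 -244.7 -1.3
t6 -51.8 -0.3
t6 -106.1 -0.8
t6 -159.2 -1.2
t6rear -186.5 -2.4
t7 c1 170.3 -0.4
t7 c2 116.1 0.7
t7rear -18.3 1.0
t7 bridge front edge top -1.7 69.5
t7 plate end 308.5 41.2
t7 c1front edge 198.4 -0.1
```

The camera puts the tail at about -18 mm, so roughly 20 mm of push remains, and the tool clears the bridge. I go on in small steps and watch the force.

Call:
apply_moves:
  plan:
    - [0.013, 0, 0.011, 0, 0, 0, 0.8]
    - [0.026, 0, 0.021, 0, 0, 0, 0.8]
    - [0.036, 0, 0.03, 0, 0, 0, 0.8]
    - [0.041, 0, 0.034, 0, 0, 0, 0.8]
    - [0.043, 0, 0.036, 0, 0, 0, 0.8]

```text
clock: 21.8
tool_pos: [0.5923, 0.0587, 0.0246]
tcp_rot: [-1.899, -1.753, -0.69]
contact_force: [-1.2, -7.6, 1.4]
grip_width: 0.0191
grasp_force: 3.8
```

Call:
apply_moves:
  plan:
    - [0.003, 0, 0.002, 0, 0, 0, 0.8]
    - [0.005, 0, 0.004, 0, 0, 0, 0.8]

```text
clock: 22.0
tool_pos: [0.5925, 0.0605, 0.0246]
tcp_rot: [-1.899, -1.753, -0.69]
contact_force: [-1.6, -7.5, 2.8]
grip_width: 0.0185
grasp_force: 3.8
```

```bash
python3 go.py at "6.7 0 25 0 40"; python3 - <<'E'
from h import *
t=env.camera("top");s=env.camera("scene"); z=lambda i:cv2.resize(i,(400,300),interpolation=cv2.INTER_CUBIC)
cv2.imwrite("pics/t8.png",np.vstack([np.hstack([z(t[150:270,200:360]),z(t[160:250,90:210])]),np.hstack([z(s[180:300,210:370]),z(s[240:360,290:450])])]))
E
```

```text
t 22.0 err mm [ 1.3  0.6 -0.4] rot [-0.  -0.1 -0. ] F [-1.6 -7.5  2.8] w 0.0185 gf 3.8 q [-0.33  0.27  1.93  0.72  1.24 -0.59]
chg now 7.4 -1.3 24.6
```

View pics/t8.png

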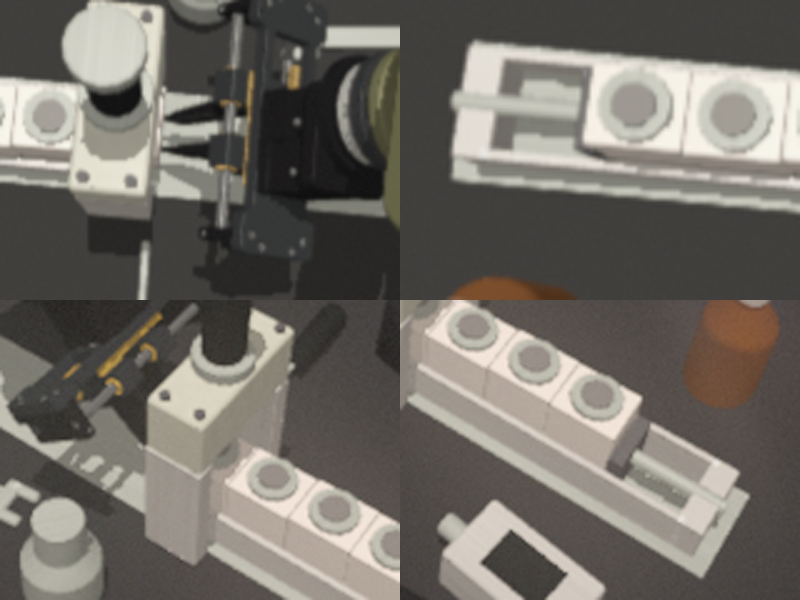

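Cart1's disc has moved to (634,105), about x = 188 mm, so 3–4 mm are left to the stop.

Call:
apply_moves:
  plan:
    - [0.003, 0, 0.002, 0, 0, 0, 0.8]
    - [0.005, 0, 0.004, 0, 0, 0, 0.8]
    - [0.005, 0, 0.004, 0, 0, 0, 0.8]

```text
clock: 22.4
tool_pos: [0.5926, 0.0624, 0.0246]
tcp_rot: [-1.899, -1.752, -0.69]
contact_force: [-1.2, -7.4, 1.0]
grip_width: 0.0188
grasp_force: 3.4
```

Call:
apply_moves:
  plan:
    - [0.003, 0, 0.002, 0, 0, 0, 0.8]
    - [0.005, 0, 0.004, 0, 0, 0, 0.8]
    - [0.005, 0, 0.004, 0, 0, 0, 0.8]

```text
clock: 22.7
tool_pos: [0.5927, 0.0644, 0.0246]
tcp_rot: [-1.899, -1.752, -0.69]
contact_force: [-0.7, -7.2, 1.2]
grip_width: 0.0191
grasp_force: 3.4
```

Call:
apply_moves:
  plan:
    - [0.003, 0, 0.002, 0, 0, 0, 0.8]
    - [0.005, 0, 0.004, 0, 0, 0, 0.8]
    - [0.005, 0, 0.004, 0, 0, 0, 0.8]

```text
clock: 23.0
tool_pos: [0.5929, 0.0654, 0.0246]
tcp_rot: [-1.9, -1.754, -0.689]
contact_force: [-1.6, -11.0, 2.8]
grip_width: 0.0193
grasp_force: 5.2
```

```bash
python3 go.py at "12.7 0 25 0 40"; python3 - <<'E'
from h import *
O=np.array([.5906,.0532,0]);a=np.radians(85.4);X=np.array([np.cos(a),np.sin(a),0]);Y=np.array([-X[1],X[0],0])
t=env.camera("top"); cv2.imwrite("t9.png",t)
o=cv2.imread("pics/t8.png")[0:300,400:800]
n=cv2.resize(t[160:250,90:210],(400,300),interpolation=cv2.INTER_CUBIC)
T=o[65:145,190:278]   # cart1 disc patch from t8, disc centre (234,105)
r=cv2.matchTemplate(n,T,cv2.TM_CCOEFF_NORMED); _,v,_,l=cv2.minMaxLoc(r); c=(l[0]+44,l[1]+40)
q=atz("top",(90+c[0]/3.333-.4,160+c[1]/3.333-.4),.08)-O; print(v,c,q@X*1e3,q@Y*1e3)
E
```

```text
t 23.0 err mm [ 1.3 -0.4 -0.4] rot [-0.  -0.2 -0. ] F [ -1.6 -11.    2.8] w 0.0193 gf 5.2 q [-0.32  0.26  1.93  0.72  1.24 -0.59]
chg now 12.4 -1.3 24.6
0.98044753074646 (225, 104) 192.94349390601027 0.08481000636284139
```

The force has risen to 11 N and cart1 measures about 192.9 mm against 192 expected, so the end stop is reached. I retreat straight back and check.

Call:
apply_moves:
  plan:
    - [-0.013, 0, -0.011, 0, 0, 0, 0.8]
    - [-0.05, 0, -0.043, 0, 0, 0, 0.8]
    - [-0.125, 0, -0.107, 0, 0, 0, 0.8]
    - [-0.255, 0, -0.214, 0, 0, 0, 0.8]
    - [-0.255, 0, -0.214, 0, 0, 0, 0.8]
    - [-0.255, 0, -0.214, 0, 0, 0, 0.8]

```text
clock: 23.65
tool_pos: [0.5849, -0.0339, 0.0248]
tcp_rot: [-1.9, -1.749, -0.691]
contact_force: [-0.3, 1.4, 1.3]
grip_width: 0.0192
grasp_force: 0.0
```

```bash
python3 - <<'E'
from h import *
t=env.camera("top");s=env.camera("scene"); z=lambda i:cv2.resize(i,(400,300),interpolation=cv2.INTER_CUBIC)
cv2.imwrite("pics/t9.png",np.vstack([np.hstack([z(t[150:270,200:360]),z(t[160:250,90:210])]),np.hstack([z(s[180:300,210:370]),z(s[240:360,290:450])])]))
E
```

```text
(no output)
```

View pics/t9.png

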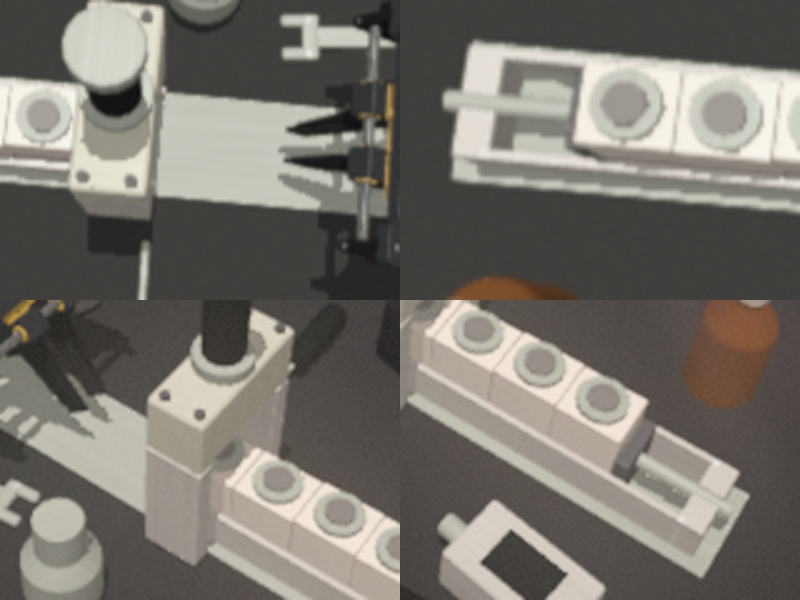

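The row is butted in the lane with cart1's disc at (625,104), nothing is proud of the bridge, and the tool is clear.

```bash
python3 -c "
from bench import env
print(env.sign_off())"
```

```text
the job is handed in; nothing more can be done
None
```

I lined up all four cartridges, pushed them as one block into the lane until the follower hit its stop (force rose to 11 N, first cartridge at about 193 mm against 192 expected), and let go; the job was handed in at about 24 s and no verdict came back.

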